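Draw a dropped flange ring out from under the shaft guard

TASK

A steel flange ring has slid under the fixed wire guard. Take the hooked rod by its handle, hook the ring through its bore and draw it out from under the guard into the vee of the stop, pulling it snug against both faces with a steady pull of about 9 N for half a second (never more than 16 N, and no harder than that on the guard either). Touch the ring only with the rod, then unhook it, leave the ring in the vee, and lay the rod flat on the open bench well clear of the ring and outside the guard; leave everything else where it is.

Things in the scene. Friction and masses are not known exactly. Their poses are not given: they have to be found in the camera images.
- hook: Hooked rod lying on the bench: black rubber handle 40 long, 20 wide, 34 mm tall; from it an 8 mm steel rod runs forward, its underside 20 mm up, ending in a tine bent straight down to the handle's underside level. Origin: under the handle's middle; x along the rod, tine axis at x = 175 mm; z up. 0.10 to 0.21 kg, balance point about 30 mm ahead of the origin.
- hook_tip (a point): Lower end of the hook's tine (tine 8 mm in diameter, 28 mm tall): centre of its flat end, 175 mm ahead of the hook's origin.
- ring: The dropped part: flat steel flange ring lying on the bench under the guard, outer diameter 56 mm, bore 28 mm, 10 mm thick, 0.09 to 0.21 kg. Origin: centre of its underside.
- guard: Fixed low guard, 170 mm deep: yellow side plates 64 mm tall, inner faces 120 mm left and right of the middle; roof of wires 22 mm apart, underside 58 mm up, too close for fingers. Front, towards the robot, fully open. Origin: bench level, middle of the open front edge; x points inward under the roof, y left, z up.
- stop: Adjustable stop fixed before the guard: two grey cheeks 14 mm tall, 82 mm apart, and clamped between them a rigid steel vee jaw 12 mm tall. Origin: bench level, the seated ring's centre if the jaw were fully back; x out of the vee, within 0.15 rad of the guard's x. The jaw is set 0 to 22 mm further along +x, a setting this pose does not tell: feel for it. Draw the ring in along -x.
- blank: Bystander: solid steel disc without a bore, 34 mm diameter, 12 mm thick, also lying under the guard. Origin: centre of its underside.
- stack: Bystander: stack of solid steel flanges, 58 mm diameter, 33 mm tall, on the bench. Origin: centre of its underside.
- elbow: Bystander: bent pipe stub on a 54 mm round flange, 54 mm tall, standing beside the guard. Origin: centre of the flange's underside.
- stop_back (a point): Point at bench level 44 mm behind the stop's origin: the rearmost edge of the jaw when fully back. Each vee face is turned 30 degrees from square and is rigid: the ring slides in with a drag of 1 to 3 N, and once it rests on both faces the pull rises steadily with any further travel of the arm.
- guard_mid (a point): Point at bench level 60 mm in under the guard's middle. A 24 mm shaft runs along the guard's y, its axis 90 mm behind this point and 34 mm up. Outside on the left is a grey gear motor, 104 mm tall, 160 to 355 mm left of this point and 50 to 160 mm behind it; on the right the shaft ends 160 mm out in a 52 mm collar.
There are look-alikes about, which are no part of the job. What is meant by the stop is not brown or pink, and is the larger of those in its own colour.

How it is judged (in metres and radians):
On the way, in this order (a step that is already met when the one before it is completed fails the run):
1. the hook's tine stands in the bore of the ring, still under the guard (horizontal distance between hook_tip and ring below 0.0125 m and height (world z) of hook_tip below 0.0075 m and x of ring in the frame of guard above 0.02 m), for 0.1 s.
2. the ring, with the tine in its bore, has come out past the guard's front edge (all but its last few millimetres) (x of ring in the frame of guard below -0.022 m and horizontal distance between hook_tip and ring below 0.0145 m and height (world z) of hook_tip below 0.0095 m), for 0.05 s.
3. the rod pulls the ring snug into the vee: 6 to 12.5 N between ring and stop, ring centred in the vee within 3 mm, for 0.4 s (contact force between ring and stop between 6 and 12.5 N and contact force between ring and hook above 3 N and y of ring in the frame of stop between -0.003 and 0.003 m and x of ring in the frame of stop between -0.004 and 0.026 m), for 0.4 s.
At the end, for the whole second after the job is handed in: The ring lies flat and at rest in the vee, its centre within 4 mm of the stop's x axis and -4 to 26 mm along it; the hooked rod lies flat and at rest on the bench (handle and tine both down), released, tine tip and handle more than 60 mm from the ring's centre, and tine outside the guard (y of ring in the frame of stop between -0.004 and 0.004 m and x of ring in the frame of stop between -0.004 and 0.026 m and height (world z) of ring below 0.003 m and angle between ring's own z axis and vertical below 0.1 rad and linear speed of each of ring, hook below 0.01 m/s and angle between hook's own z axis and vertical below 0.12 rad and height (world z) of hook below 0.004 m and height (world z) of hook_tip below 0.006 m and horizontal distance between each of hook_tip, hook and ring above 0.06 m and contact force between hook and ring below 0.1 N and (x of hook_tip in the frame of guard below 0 m or y of hook_tip in the frame of guard above 0.13 m or y of hook_tip in the frame of guard below -0.13 m)); the robot touches nothing.
It fails at once if ring pulled or pushed against the stop with more than 16 N (contact force between ring and stop above 16 N).
It fails at once if guard struck or pressed with more than 16 N by rod or arm (contact force between any of hook, the arm, the fingers and guard above 16 N).
It fails at once if the ring is touched by the gripper (contact force between any of the fingers, the arm and ring above 0.5 N).
It fails at once if the blank under the guard is moved more than 12 mm (distance of blank from where it was at the start of the episode above 0.012 m).
It fails at once if the stack or the elbow is moved more than 12 mm (distance of any of stack, elbow from where it was at the start of the episode above 0.012 m).
It also fails if it takes over 72 s, if anything falls off the work surface, if the arm or the gripper's body presses on something with over 40 N, if the wrist force passes 120 N, or if a joint passes its speed limit or range.

ROBOT

A 6-joint arm with a two-finger parallel gripper is mounted at the origin on the work surface. World frame = base frame: x ahead of the robot, y to its left, z up, the work surface at z = 0. Lengths are in m, angles in degrees, forces in N, time in s.
With the tool pointing down it reaches from about 0.4 to 0.825 m from the base axis. Payload 7 kg.
Tool frame: the origin (TCP) lies midway between the tips of the shut fingers; the grasp point (between the pads) lies r.grip_depth behind it (r.grip_depth is the distance from the TCP to the grasp point, in m); z points along the fingers, y is the line along which they close (so a half turn about z gives the same grasp; the last joint's range is limited). The gripper opens to 88 mm and grips with 3 to 60 N. Pads are 19 mm wide; open, the fingers measure 130 mm over their backs; the gripper's body (78 mm by 193 mm) begins 47 mm behind the grasp point.
Start: joints at [-50.586, 20.546, 0.682, 0, -70.136, -16.507], TCP at [0.263, -0.622, 0.227] pointing down, gripper open.
Joint ranges: [-176.03, 176.03], [-82.01, 121.73], [-58.28, 71.71], [-173.87, 95.51], [-174.79, -0.11], [-173.66, 173.66]. Speed limits (degrees/s): [136.94, 136.94, 172.46, 180, 180, 180].

INTERFACE

Orientations are given as [roll, pitch, yaw] about the fixed x, y, z axes, in that order (R = Rz(yaw) Ry(pitch) Rx(roll)).
In Python, from plant import r gives the robot as it stands.
- The arm moves only by the shell command python3 -m pendant 'ROWS' [OPENING] [FORCE]. ROWS is a JSON list that holds a single list of rows (three levels of brackets), with 1 to 12 rows, each of 6 numbers: dx, dy, dz in mm, then a rotation vector rx, ry, rz in units of 4 degrees; each row is the pose to reach, as a shift and turn from the pose commanded when the command began, along the tool's axes at that moment; what a row does not reach only later rows make up. A row lasts 1/12 s, in which the tool goes at most 0.0417 m and 7.16 degrees, less where a joint would pass 70% of its speed; a pose out of reach is approached as far as the arm can. OPENING is the finger opening in m, set as the command begins (- or left out keeps the last). The fingers move at their own pace and stop on an object; FORCE is the grip in N (left out, the last holds). Time passes only in rows, so rows that do not move let the fingers close. It prints the time, the measured TCP pose, the force, the opening and the grip force at its end. Input that does not fit is refused with a message, and nothing moves.
- r.get_state(): the state, without advancing time (a new reading comes with each control period).
- r.capture(name): name is "scene" or "side" or "wrist"; returns a dict with "frame" (480x640x3 uint8, red, green, blue), "z_map" (480x640 float32, m along the optical axis (not along the pixel's ray), 0 where there is no reading), "fx", "fy", "cx", "cy" (pixels), "cam_to_world" (4x4, takes a point from camera to world coordinates). Camera axes: x right, y down, z forward; pixel columns grow to the right and rows downward; lengths in m; the calibration is good to about 2 mm. A picture is of the moment at which its call begins.
- r.close_job(): hands the job in; it is judged then, once.
The state is a dict: "time_s": time; "joints": joint angles; "qd": joint speeds; "joint_torque": joint torques, N m; "tcp_pos": TCP position; "eef_rot": TCP orientation; "contact_force": force on the tool from outside, world axes, zero at the start; "moment": the same for the moment, N m; "gripper_width": finger opening in m; "gripper_force": force on a finger pad.
Only numpy, scipy, OpenCV 4.12 (cv2) and the standard library are available. Lean on these libraries where they do the work, as an engineer would, in place of code of your own. Each camera call takes 0.05 s, during which the arm holds its last target. There are 200 camera calls.

## Working session

There is one attempt and no reset: what is moved stays moved. The work goes in short steps, Python scripts to look and compute and a shell command to move; the robot and the scene stay as the last step left them, time stands still between calls to the robot, and variables do not carry over. Pictures are saved under pics/ and viewed, at most 15 in all, crops included, and the job is handed in when it is done.

```bash
ls; mkdir -p pics; cat > h.py <<'E'
import numpy as np, cv2
from plant import r
def cap(n,f):
    c=r.capture(n); cv2.imwrite('pics/'+f+'.png',c['frame'][:,:,::-1]); np.savez('pics/'+f+'.npz',**c); return c
def load(f): return dict(np.load('pics/'+f+'.npz'))
def world(c):
    v,u=np.mgrid[:480,:640]; z=c['z_map']
    P=np.stack([(u-c['cx'])/c['fx']*z,(v-c['cy'])/c['fy']*z,z],-1)
    T=c['cam_to_world']; W=P@T[:3,:3].T+T[:3,3]; W[z==0]=np.nan; return W
E
python3 - <<'E'
from h import *
for n in('scene','side','wrist'):
    c=cap(n,n+'0'); print(n,c['cam_to_world'].round(3).tolist(),c['fx'])
print(r.get_state(),r.grip_depth)
E
```

```text
pics
scene [[0.457, 0.549, -0.7, 1.317], [0.889, -0.27, 0.369, -0.376], [0.014, -0.791, -0.611, 0.666], [0.0, 0.0, 0.0, 1.0]] 611.4251356045478
side [[-0.941, -0.268, 0.209, 0.348], [-0.339, 0.714, -0.613, 0.719], [0.015, -0.647, -0.762, 0.909], [0.0, 0.0, 0.0, 1.0]] 522.2547901335315
wrist [[-0.39, 0.885, 0.253, 0.195], [0.921, 0.375, 0.109, -0.651], [0.001, 0.275, -0.961, 0.384], [0.0, 0.0, 0.0, 1.0]] 410.53701368042545
{'time_s': 0.15, 'joints': array([-5.05841556e+01,  2.05831052e+01,  6.44456597e-01, -1.47581954e-02,
       -7.01362854e+01, -1.65074567e+01]), 'qd': array([-0.10688738, -0.07083096,  0.13101606, -0.00223051,  0.04641801,
        0.05723396]), 'joint_torque': array([-2.22018389e-03, -5.83274674e+01,  2.93287808e+01,  7.00118199e+00,
        8.76255857e-03, -8.09250719e-05]), 'tcp_pos': array([ 0.26257707, -0.62141594,  0.22581473]), 'eef_rot': array([ 1.79924212e+02, -7.99019114e-03, -1.57096631e+02]), 'contact_force': array([-0.66899192, -0.17536607,  0.17293752]), 'moment': array([ 0.01724349, -0.01556581,  0.05140267]), 'gripper_force': 0.0, 'gripper_width': 0.08745625353919419} 0.0188
```

View pics/scene0.png

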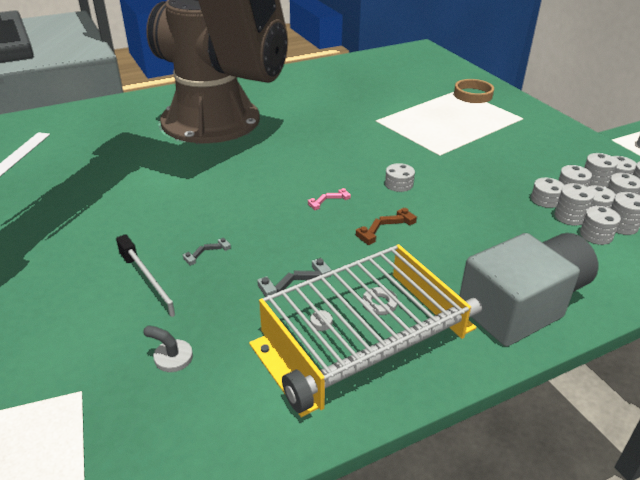

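View pics/side0.png

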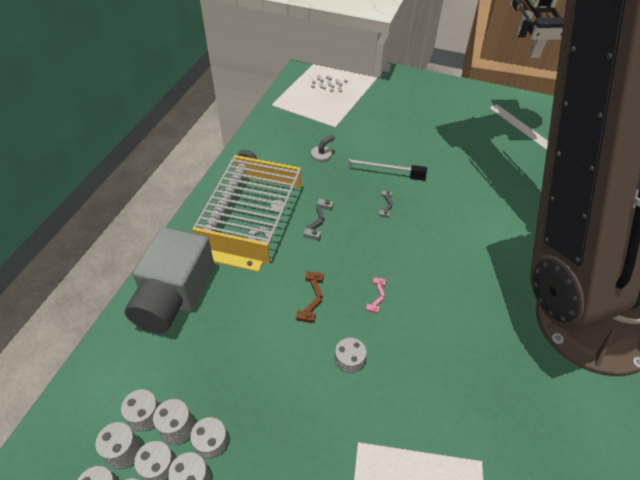

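Scene picture: hook handle (126,247), tine (171,308). Ring with bore (380,301) versus solid blank (320,320). Stop candidates are large grey (293,278), small grey (207,250), brown (387,225) and pink (330,198). By the description the stop is the large grey one. Stack is at (400,177) and elbow at (170,350).

```bash
python3 - <<'E'
from h import *
c=load('scene0');W=world(c)
for n,(u,v) in dict(handle=(126,243),tine=(171,311),ring=(392,302),blank=(320,319),stopL=(320,265),stopR=(267,284),gfl=(398,250),gfr=(264,302),gbl=(467,305),gbr=(322,380),elbow=(172,355),stack=(400,170)).items(): print(n,W[v,u].round(3))
c2=load('side0');W2=world(c2)
for n,(u,v) in dict(handle=(418,172),tine=(350,162),ring=(252,233),blank=(278,206)).items(): print('side',n,W2[v,u].round(3))
# ortho rectified at z=0.01
def rect(c,x0,x1,y0,y1,z,s):
    xs=np.arange(x1,x0,-s);ys=np.arange(y1,y0,-s)
    X,Y=np.meshgrid(xs,ys,indexing='ij');P=np.stack([X,Y,X*0+z,X*0+1],-1)@np.linalg.inv(c['cam_to_world']).T
    return cv2.remap(c['frame'],(P[...,0]/P[...,2]*c['fx']+c['cx']).astype('f4'),(P[...,1]/P[...,2]*c['fy']+c['cy']).astype('f4'),1)[:,:,::-1]
a=rect(c,.40,.90,-.52,.1,.01,.001);b=rect(c2,.4,.9,-.52,.1,.01,.001)
print(a.shape);cv2.imwrite('pics/rs.png',a);cv2.imwrite('pics/rb.png',b)
E
```

```text
handle [ 0.445 -0.294  0.033]
tine [ 0.615 -0.269  0.012]
ring [0.747 0.044 0.012]
blank [ 0.733 -0.075  0.015]
stopL [ 0.624 -0.019  0.018]
stopR [ 0.625 -0.115  0.014]
gfl [0.69  0.087 0.059]
gfr [ 0.713 -0.154  0.065]
gbl [0.847 0.102 0.066]
gbr [ 0.872 -0.143  0.061]
elbow [ 0.705 -0.293  0.015]
stack [0.443 0.252 0.032]
side handle [ 0.434 -0.283  0.028]
side tine [ 0.606 -0.263  0.024]
side ring [0.746 0.03  0.007]
side blank [ 0.723 -0.068  0.009]
(500, 620, 3)
```

View pics/rs.png

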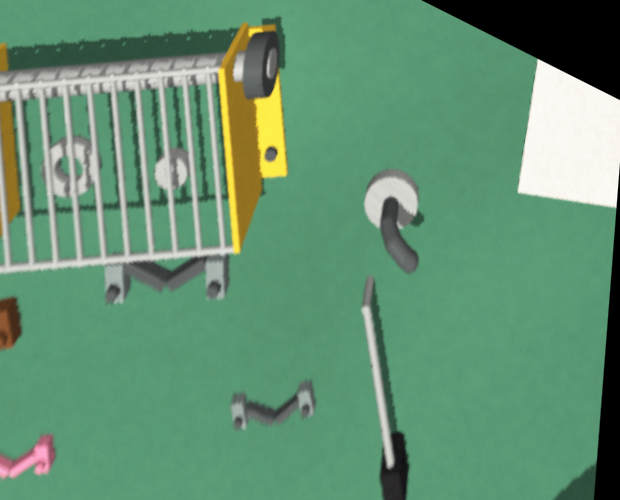

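View pics/rb.png

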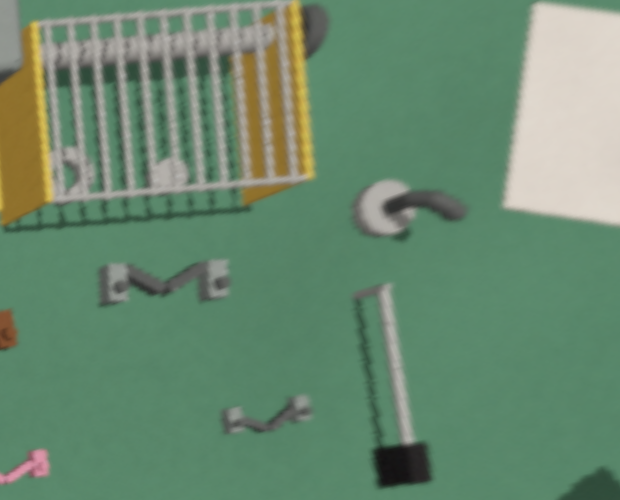

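Both rectified views agree: ring ≈(.732,.028), blank ≈(.729,-.070), stop centre line y≈-.066 with cheeks at x≈.62. Guard yaw ≈5.4°, hook yaw ≈8°. I'll now fit the hook, guard and stop numerically.

```bash
python3 - <<'E'
from h import *
for n in('scene0','side0'):
    c=load(n);W=world(c);f=c['frame'].astype(int);X,Y,Z=W[...,0],W[...,1],W[...,2]
    hk=(X>.39)&(X<.66)&(Y>-.34)&(Y<-.22)
    dark=f.max(-1)<60
    m=hk&(Z>.029)&(Z<.042)&dark
    p=W[m];print(n,'handle top',m.sum(),p.mean(0).round(4)); print(' rect',cv2.minAreaRect((p[:,:2]*1000).astype('f4')))
    m=hk&(Z>.018)&(Z<.036)&(X>.48)&(X<.6);p=W[m]
    k=np.polyfit(p[:,0],p[:,1],1);print(' rod',m.sum(),'yaw',np.degrees(np.arctan(k[0])),'y@.445,.61',np.polyval(k,[.445,.61]),'z',np.median(p[:,2]), 'xmax', np.nanmax(X[hk&(Z>.018)&(Z<.036)&(X<.66)]))
    # yellow plates
    yl=(f[...,0]>140)&(f[...,2]<70)&(Z>.055)&(Z<.075)
    for s in(1,-1):
        p=W[yl&(s*(Y+.035)>0)]; 
        if len(p)>10:print(' plate',s,len(p),cv2.minAreaRect((p[:,:2]*1000).astype('f4')),p[:,2].mean().round(3))
    sat=f.max(-1)-f.min(-1)
    m=(X>.59)&(X<.66)&(Y>-.13)&(Y<-.0)&(Z>.008)&(Z<.03)&(sat<25)&(f.max(-1)>110)
    for s in(1,-1):
        p=W[m&(s*(Y+.066)>0.03)];print(' cheek',s,len(p),p.mean(0).round(4) if len(p) else 0,p.min(0).round(3),p.max(0).round(3))
E
```

```text
scene0 handle top 173 [ 0.4441 -0.2954  0.0344]
 rect ((441.9712219238281, -295.482666015625), (40.100677490234375, 17.941335678100586), 8.525354385375977)
 rod 263 yaw 8.720096393294485 y@.445,.61 [-0.2941388  -0.26883102] z 0.028604529200877082 xmax 0.6179974336203087
 plate 1 429 ((768.55078125, 93.45036315917969), (168.86314392089844, 7.939638137817383), 6.32873010635376) 0.061
 plate -1 483 ((789.6328125, -149.05323791503906), (169.50950622558594, 7.185243129730225), 4.7628631591796875) 0.062
 cheek 1 127 [ 0.6264 -0.0186  0.0153] [ 0.602 -0.036  0.011] [ 0.641 -0.007  0.022]
 cheek -1 145 [ 0.6306 -0.117   0.0152] [ 0.608 -0.126  0.009] [ 0.645 -0.098  0.023]
side0 handle top 76 [ 0.4341 -0.2911  0.032 ]
 rect ((434.22955322265625, -290.7090759277344), (35.35413360595703, 20.86236000061035), 13.087106704711914)
 rod 151 yaw 8.73864993661126 y@.445,.61 [-0.28972841 -0.26436594] z 0.024201697056138505 xmax 0.6114887873223704
 plate 1 169 ((761.7432861328125, 100.66388702392578), (168.84793090820312, 5.762324810028076), 4.9346418380737305) 0.059
 plate -1 79 ((783.7874755859375, -144.56436157226562), (152.686767578125, 10.466411590576172), 4.769598007202148) 0.061
 cheek 1 83 [ 0.6195 -0.0145  0.0126] [ 0.599 -0.027  0.008] [ 0.636 -0.005  0.019]
 cheek -1 63 [ 0.6227 -0.113   0.0126] [ 0.603 -0.123  0.009] [ 0.64  -0.102  0.017]
```

```bash
cat >> h.py <<'E'
from scipy.spatial.transform import Rotation as Ro
def to(x,y,z,yaw):
    s=r.get_state();A=Ro.from_euler('xyz',s['eef_rot'],degrees=True);B=Ro.from_euler('xyz',[180,0,yaw],degrees=True)
    d=A.inv().apply(np.array([x,y,z])-s['tcp_pos']);w=(A.inv()*B).as_rotvec(degrees=True)
    print('shift',d.round(4),'rot',w.round(2),'n',max(np.linalg.norm(d)/.04,np.linalg.norm(w)/7).round(1))
E
python3 -c "
from h import *
to(.438,-.293,.13,-171.3)"
```

```text
shift [-0.2894  0.2341  0.0961] rot [ 0.07 -0.02 14.2 ] n 9.6
```

Careful with the scale: shifts go in mm and turns go in units of 4 degrees. That gives: -0.289 m is -289, -0.28 m is -280, 14.2 degrees is 3.55.

```bash
python3 -m pendant '[[[-30, 23, 10, 0, 0, 0.35], [-60, 47, 20, 0, 0, 0.75], [-90, 70, 30, 0, 0, 1.1], [-120, 94, 40, 0, 0, 1.5], [-150, 118, 50, 0, 0, 1.85], [-180, 142, 60, 0, 0, 2.25], [-210, 166, 70, 0, 0, 2.6], [-235, 190, 80, 0, 0, 3], [-260, 210, 90, 0, 0, 3.25], [-280, 226, 96, 0, 0, 3.55], [-289, 234, 96, 0, 0, 3.55], [-289, 234, 96, 0, 0, 3.55]]]' 0.06 60; python3 - <<'E'
from h import *
c=cap('wrist','w1');W=world(c);f=c['frame'].astype(int)
X,Y,Z=W[...,0],W[...,1],W[...,2]
hk=(X>.39)&(X<.66)&(Y>-.36)&(Y<-.22)
p=W[hk&(Z>.029)&(Z<.042)&(f.max(-1)<60)];print(len(p),p.mean(0),cv2.minAreaRect((p[:,:2]*1000).astype('f4')))
m=hk&(Z>.018)&(Z<.036)&(X>.48)&(X<.6);p=W[m]
k=np.polyfit(p[:,0],p[:,1],1);print(' rod',m.sum(),'yaw',np.degrees(np.arctan(k[0])),np.polyval(k,[.44,.61]),np.median(p[:,2]))
to(.44,-.293,.006,-171.3)
E
```

```text
time_s: 1.15
tcp_pos: [0.4386, -0.2919, 0.1304]
eef_rot: [180.0, -0.0, -171.1]
contact_force: [0.8, -0.6, 0.2]
gripper_width: 0.06
gripper_force: 0.0
1729 [ 0.43482601 -0.29560461  0.03368133] ((435.751953125, -295.62139892578125), (39.502235412597656, 18.9444522857666), 9.29635238647461)
 rod 763 yaw 9.037563593064952 [-0.29508198 -0.26804237] 0.027175953435067735
shift [-0.0017 -0.0003  0.1247] rot [-0.   -0.01  0.17] n 3.1
```

View pics/w1.png

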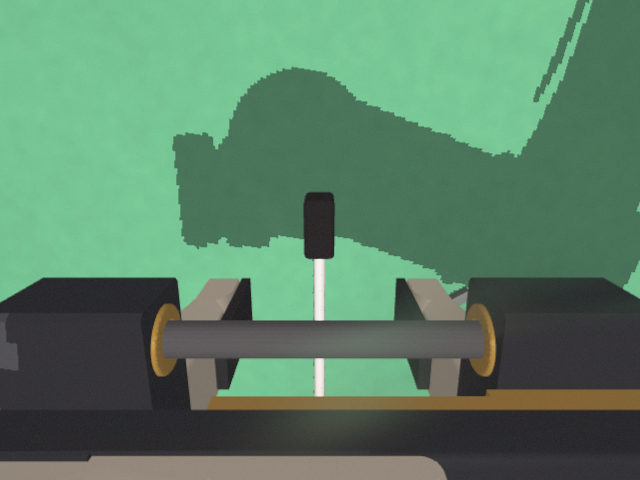

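Wrist picture shows the handle at (319,225) with the rod running down along column 319, centred between the fingers. I'm using origin (.4355,-.295) and yaw 9°.

```bash
python3 -c "
from h import *
to(.436,-.2948,.006,-171)"; python3 -m pendant '[[[2, 2, 35, 0, 0, 0.025], [2, 3, 70, 0, 0, 0.025], [2, 3, 100, 0, 0, 0.025], [2, 3, 124, 0, 0, 0.025], [2, 3, 124, 0, 0, 0.025]]]'
```

```text
shift [ 0.0025 -0.0015  0.1247] rot [-0.   -0.01 -0.13] n 3.1
time_s: 1.62
tcp_pos: [0.4318, -0.2912, 0.0026]
eef_rot: [179.8, -0.4, -171.5]
contact_force: [-1.2, 0.2, 0.1]
gripper_width: 0.06
gripper_force: 0.0
```

Converted, -0.0045 m is -4.5, -0.002 m is -2, -0.2 degrees is -0.05.

```bash
python3 -m pendant '[[[0, -4.5, -2, 0, 0, -0.05], [0, -4.5, -2, 0, 0, -0.05], [0, -4.5, -2, 0, 0, -0.05]]]'; python3 -c "
from h import *
to(.436,-.2948,.006,-171)"
```

```text
time_s: 1.87
tcp_pos: [0.4375, -0.2967, 0.0106]
eef_rot: [-179.9, 0.2, -171.2]
contact_force: [0.4, 0.4, 0.4]
gripper_width: 0.0601
gripper_force: 0.0
shift [0.0012 0.0021 0.0045] rot [-0.09  0.18 -0.22] n 0.1
```

```bash
python3 -m pendant '[[[0, 0, 0, 0, 0, 0], [0, 0, 0, 0, 0, 0], [0, 0, 0, 0, 0, 0]]]'; python3 -c "
from h import *
to(.436,-.2948,.006,-171)"
```

```text
time_s: 2.12
tcp_pos: [0.4366, -0.2956, 0.0095]
eef_rot: [-180.0, 0.1, -171.2]
contact_force: [0.2, 0.1, 0.5]
gripper_width: 0.06
gripper_force: 0.0
shift [0.0004 0.0009 0.0035] rot [-0.04  0.09 -0.19] n 0.1
```

```bash
python3 -m pendant '[[[0, 1, 3.5, 0, 0, -0.05], [0, 1, 3.5, 0, 0, -0.05], [0, 1, 3.5, 0, 0, -0.05]]]'; python3 -m pendant '[[[0, 0, 0, 0, 0, 0], [0, 0, 0, 0, 0, 0], [0, 0, 0, 0, 0, 0], [0, 0, 0, 0, 0, 0], [0, 0, 0, 0, 0, 0], [0, 0, 0, 0, 0, 0], [0, 0, 0, 0, 0, 0]]]' 0.01 60
```

```text
time_s: 2.37
tcp_pos: [0.4357, -0.2943, 0.0049]
eef_rot: [180.0, -0.0, -171.0]
contact_force: [0.1, 0.1, -0.0]
gripper_width: 0.0598
gripper_force: 0.0
time_s: 2.95
tcp_pos: [0.4359, -0.2945, 0.0051]
eef_rot: [-180.0, -0.0, -171.0]
contact_force: [-0.3, 0.8, 0.0]
gripper_width: 0.0195
gripper_force: 60.0
```

Converted, -0.06 m is -60, -0.03 m is -30.

```bash
python3 -m pendant '[[[0, 0, -15, 0, 0, 0], [0, 0, -30, 0, 0, 0], [0, 0, -45, 0, 0, 0], [0, 0, -60, 0, 0, 0], [0, 0, -60, 0, 0, 0]]]'; python3 -c "
from h import *
print(r.get_state()['contact_force'],r.get_state()['moment'])
to(.48,.020,.065,-178)"
```

```text
time_s: 3.37
tcp_pos: [0.4374, -0.2951, 0.0676]
eef_rot: [-179.9, 0.2, -171.0]
contact_force: [0.4, -0.5, -0.6]
gripper_width: 0.0198
gripper_force: 60.0
[ 0.41806013 -0.50003323 -0.60471293] [-0.01842473 -0.1230246   0.02225857]
shift [-0.0915  0.3045  0.0024] rot [-0.1   0.21  7.04] n 7.9
```

```bash
python3 -m pendant '[[[-5, 20, 0, 0, 0, 0.175], [-15, 50, 0, 0, 0, 0.35], [-25, 85, 0, 0, 0, 0.525], [-35, 120, 0, 0, 0, 0.7], [-46, 155, 0, 0, 0, 0.875], [-57, 190, 0, 0, 0, 1.05], [-67, 225, 0, 0, 0, 1.25], [-77, 255, 0, 0, 0, 1.45], [-84, 280, 0, 0, 0, 1.6], [-90, 297, 0, 0, 0, 1.75], [-91.5, 304.5, 0, 0, 0, 1.75], [-91.5, 304.5, 0, 0, 0, 1.75]]]'; python3 - <<'E'
from h import *
c=cap('scene','s2');d=cap('side','d2')
print(r.get_state()['tcp_pos'],r.get_state()['eef_rot'])
a=np.vstack([cv2.resize(c['frame'][200:400,230:510],(800,571))])[:,:,::-1]
b=cv2.resize(d['frame'][130:280,170:450],(800,429))[:,:,::-1]
cv2.imwrite('pics/s2c.png',a);cv2.imwrite('pics/d2c.png',b)
E
```

```text
time_s: 4.37
tcp_pos: [0.4785, 0.0218, 0.0646]
eef_rot: [-180.0, -0.0, -177.9]
contact_force: [-1.1, -0.1, -1.8]
gripper_width: 0.0194
gripper_force: 60.0
[0.47797901 0.02020269 0.06454805] [-1.79982668e+02 -6.53860939e-02 -1.77959111e+02]
```

View pics/s2c.png

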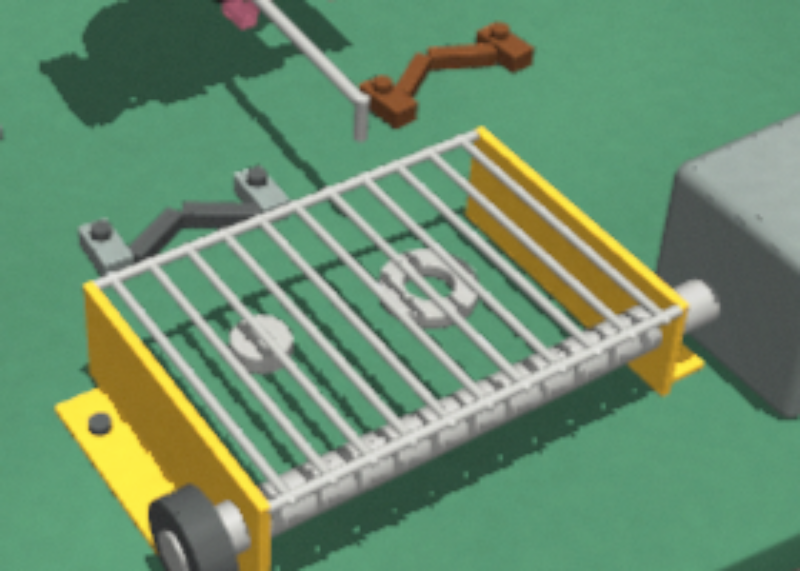

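Crop (scene): the ring with an open bore is at (432,287) and the solid disc at (262,343), so the choice is confirmed. Tine tip is at (361,137), held in front of the guard. I'll calibrate both cameras against the known tip.

View pics/d2c.png

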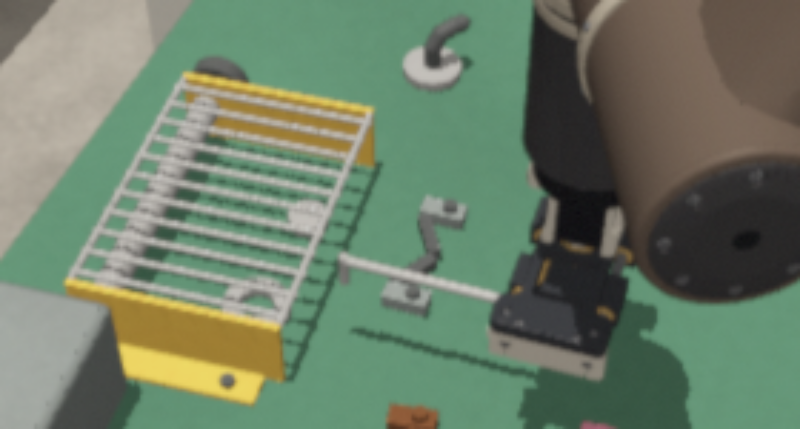

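```bash
cat >> h.py <<'E'
def proj(c,p):
    q=np.linalg.inv(c['cam_to_world'])@np.append(p,1);return np.array([q[0]/q[2]*c['fx']+c['cx'],q[1]/q[2]*c['fy']+c['cy']])
def ray(c,u,v,z):
    T=c['cam_to_world'];d=T[:3,:3]@[(u-c['cx'])/c['fx'],(v-c['cy'])/c['fy'],1];return T[:3,3]+d*(z-T[2,3])/d[2]
E
python3 - <<'E'
from h import *
c=load('s2');d=load('d2')
tip=np.array([.653,.0264,.0594])
print('scene tip proj',proj(c,tip),'obs',(356.4,248),'obs@z',ray(c,356.4,248,.0594),'ring',ray(c,381.2,300.5,.010),'blank',ray(c,230+262/2.857,200+337/2.857,.012))
print('side tip proj',proj(d,tip), 'crop',(proj(d,tip)-[170,130])*2.857)
E
```

```text
scene tip proj [353.90311003 247.42377571] obs (356.4, 248) obs@z [0.65608445 0.02926951 0.0594    ] ring [0.73551779 0.03149422 0.01      ] blank [ 0.73026599 -0.07045822  0.012     ]
side tip proj [289.82199368 227.23956301] crop [342.33143595 277.81343153]
```

```bash
python3 -c "
from h import *
to(.478,.0224,.0245,-178)"; python3 -m pendant '[[[0, 2, 15, 0, 0, 0], [0, 2, 30, 0, 0, 0], [0, 2, 40, 0, 0, 0], [0, 2, 40, 0, 0, 0], [0, 2, 40, 0, 0, 0], [0, 2, 40, 0, 0, 0]]]'; python3 -c "
from h import *
print(r.get_state()['contact_force'])
to(.5566,.0224,.0245,-178)"
```

```text
shift [-0.0001  0.0022  0.04  ] rot [-0.02 -0.07  0.04] n 1.0
time_s: 4.97
tcp_pos: [0.4788, 0.022, 0.0255]
eef_rot: [-180.0, 0.0, -178.0]
contact_force: [0.3, 1.4, -1.3]
gripper_width: 0.0194
gripper_force: 60.0
[ 0.29609544  1.39551942 -1.26543297]
shift [-0.0778 -0.0022  0.001 ] rot [-0.    0.01 -0.03] n 1.9
```

Converted, -0.0775 m is -77.5, -0.07 m is -70.

```bash
python3 -m pendant '[[[-10, 0, 0, 0, 0, 0], [-20, -1, 0, 0, 0, 0], [-30, -1, 0, 0, 0, 0], [-40, -1, 0, 0, 0, 0], [-50, -2, 0, 0, 0, 0], [-60, -2, 0, 0, 0, 0], [-70, -2, 0, 0, 0, 0], [-77.5, -2, 0, 0, 0, 0], [-77.5, -2, 0, 0, 0, 0], [-77.5, -2, 0, 0, 0, 0], [-77.5, -2, 0, 0, 0, 0]]]'; python3 - <<'E'
from h import *
s=r.get_state();print(s['tcp_pos'],s['contact_force'])
c=cap('scene','s3')
cv2.imwrite('pics/s3c.png',cv2.resize(c['frame'][230:370,300:480],(720,560),interpolation=2)[:,:,::-1])
t=s['tcp_pos'];y=np.radians(s['eef_rot'][2]+180);tip=t+[.175*np.cos(y),.175*np.sin(y),-.0051]
for p in(tip,tip+[0,0,.028],tip-[.02,0,-.024]):print((proj(c,p)-[300,230])*4)
print(tip)
E
```

```text
time_s: 5.88
tcp_pos: [0.5554, 0.0231, 0.0248]
eef_rot: [-180.0, -0.1, -178.0]
contact_force: [-0.8, 0.7, -1.1]
gripper_width: 0.0195
gripper_force: 60.0
[0.5554458  0.02311529 0.0247972 ] [-0.84274178  0.67717056 -1.06865848]
[314.57137722 257.42689967]
[319.47894638 203.4013962 ]
[292.13876798 180.78152385]
[0.73034037 0.02918903 0.0196972 ]
```

View pics/s3c.png

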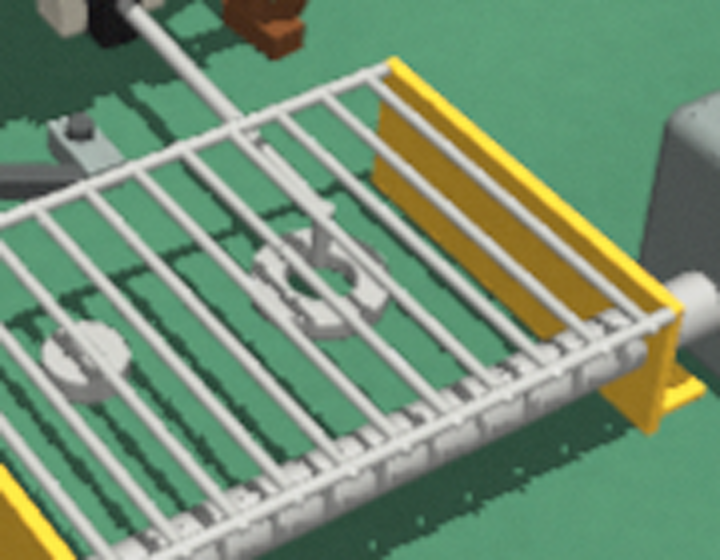

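The tine's lower end is at (318,258), about 10 mm above the ring's bore (322,280). It's within ~2 mm of centre, so I'm lowering it in.

```bash
python3 -m pendant '[[[-2, 2, 0, 0, 0, 0], [-2, 2, 6, 0, 0, 0], [-2, 2, 12, 0, 0, 0], [-2, 2, 17, 0, 0, 0], [-2, 2, 17, 0, 0, 0], [-2, 2, 17, 0, 0, 0], [-2, 2, 17, 0, 0, 0]]]'; python3 -c "
from h import *
s=r.get_state();print(s['tcp_pos'],s['contact_force'],s['moment'])"
```

```text
time_s: 6.52
tcp_pos: [0.558, 0.0253, 0.0079]
eef_rot: [-180.0, -0.0, -178.0]
contact_force: [-0.0, -0.5, -2.5]
gripper_width: 0.02
gripper_force: 60.0
[0.5579741  0.02529385 0.007923  ] [-0.02196219 -0.45250141 -2.51928201] [0.00519386 0.01389189 0.01488287]
```

```bash
python3 -m pendant '[[[5, 0, 0, 0, 0, 0], [10, 0, 0, 0, 0, 0], [16, 0, 0, 0, 0, 0], [22, 0, 0, 0, 0, 0], [28, 0, 0, 0, 0, 0], [34, 0, 0, 0, 0, 0], [40, 0, 0, 0, 0, 0], [46, 0, 0, 0, 0, 0], [52, 0, 0, 0, 0, 0], [58, 0, 0, 0, 0, 0], [64, 0, 0, 0, 0, 0], [67, 0, 0, 0, 0, 0]]]'; python3 - <<'E'
from h import *
s=r.get_state();print(s['contact_force'])
c=cap('scene','s4')
cv2.imwrite('pics/s4c.png',cv2.resize(c['frame'][210:350,230:430],(800,560),interpolation=2)[:,:,::-1])
t=s['tcp_pos'];y=np.radians(s['eef_rot'][2]+180);tip=t+[.175*np.cos(y),.175*np.sin(y),-.0051]
print(tip,(proj(c,tip)-[230,210])*4)
E
```

```text
time_s: 7.52
tcp_pos: [0.4902, 0.0229, 0.0081]
eef_rot: [180.0, -0.0, -178.0]
contact_force: [-0.4, 0.5, -1.1]
gripper_width: 0.0195
gripper_force: 60.0
[-0.44094373  0.54463229 -1.13072805]
[0.6650484  0.02900099 0.00299666] [509.5848307  271.49786784]
```

View pics/s4c.png

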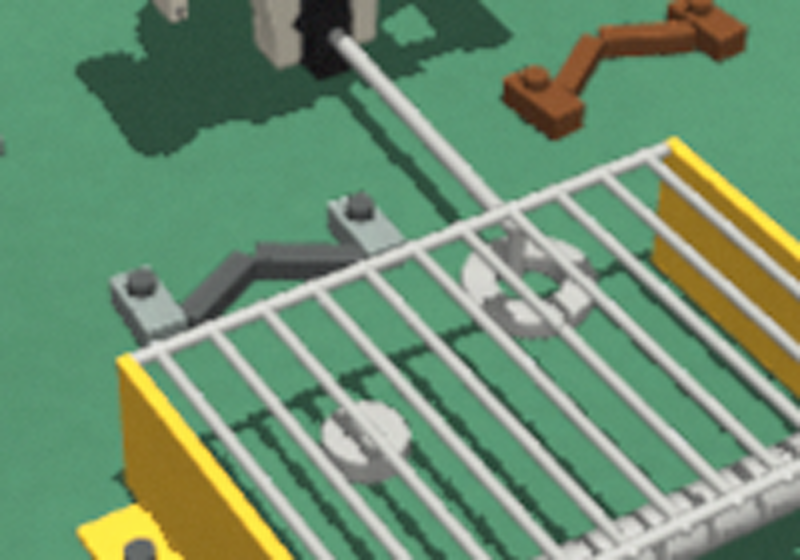

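The ring follows the tine (ring at (530,284), tine at (512,240)). The cheeks carry dark knobs, so I need their height before the rod passes over them.

```bash
python3 - <<'E'
from h import *
for n in('scene0','side0','s4'):
    W=world(load(n));X,Y,Z=[W[...,i] for i in range(3)]
    for y in(-.017,-.115):
        m=(abs(X-.622)<.025)&(abs(Y-y)<.016)&(Z>.001)&(Z<.04);z=Z[m];i=np.where(m&(Z>np.percentile(z,97)));print(n,y,np.percentile(z,[10,50,80,90,95,98,100]).round(4),W[i].mean(0).round(3))
E
```

```text
scene0 -0.017 [0.0022 0.0146 0.017  0.0203 0.0213 0.0225 0.0239] [ 0.618 -0.017  0.023]
scene0 -0.115 [0.0021 0.014  0.0166 0.0193 0.0214 0.0223 0.0237] [ 0.622 -0.118  0.023]
side0 -0.017 [0.0046 0.0111 0.0144 0.0166 0.0186 0.0191 0.0207] [ 0.61  -0.015  0.019]
side0 -0.115 [0.0035 0.0119 0.0145 0.0166 0.0181 0.0191 0.0204] [ 0.616 -0.113  0.02 ]
s4 -0.017 [0.002  0.0144 0.0165 0.0203 0.0214 0.0223 0.0233] [ 0.619 -0.017  0.023]
s4 -0.115 [0.002  0.014  0.0165 0.019  0.0216 0.023  0.0239] [ 0.622 -0.117  0.023]
```

Converted, -0.022 m is -22, -0.003 m is -3.

```bash
python3 -m pendant '[[[0, 0, -2, 0, 0, 0], [0, 0, -4, 0, 0, 0], [0, -5, -4, 0, 0, 0], [-1, -10, -4, 0, 0, 0], [-1, -16, -4, 0, 0, 0], [-2, -22, -4, 0, 0, 0], [-2, -28, -4, 0, 0, 0], [-3, -34, -4, 0, 0, 0], [-3, -40, -4, 0, 0, 0], [-3, -46, -4, 0, 0, 0], [-3, -52, -4, 0, 0, 0], [-3, -52, -4, 0, 0, 0]]]'; python3 -m pendant '[[[0, -5, 0, 0, 0, 0], [0, -10, 0, 0, 0, 0], [0, -16, 0, 0, 0, 0], [0, -22, 0, 0, 0, 0], [0, -28, 0, 0, 0, 0], [0, -34, 0, 0, 0, 0], [0, -40, 0, 0, 0, 0], [0, -46, 0, 0, 0, 0], [0, -50, 0, 0, 0, 0], [0, -53, 0, 0, 0, 0], [0, -53, 0, 0, 0, 0]]]'; python3 - <<'E'
from h import *
s=r.get_state();print(s['contact_force'])
c=cap('scene','s5');cap('side','d5')
cv2.imwrite('pics/s5c.png',cv2.resize(c['frame'][220:360,230:430],(800,560),interpolation=2)[:,:,::-1])
t=s['tcp_pos'];y=np.radians(s['eef_rot'][2]+180);tip=t+[.175*np.cos(y),.175*np.sin(y),-.0051]
print(tip,(proj(c,tip)-[230,220])*4)
E
```

```text
time_s: 8.57
tcp_pos: [0.4955, -0.03, 0.0119]
eef_rot: [-180.0, -0.0, -178.1]
contact_force: [0.4, -0.5, -1.1]
gripper_width: 0.0195
gripper_force: 60.0
time_s: 9.48
tcp_pos: [0.4977, -0.0824, 0.012]
eef_rot: [-180.0, -0.0, -178.0]
contact_force: [1.1, 0.1, -1.6]
gripper_width: 0.0198
gripper_force: 60.0
[ 1.05859312  0.0651285  -1.58306687]
[ 0.67255266 -0.07644609  0.00691815] [286.81816746 312.96282288]
```

View pics/s5c.png

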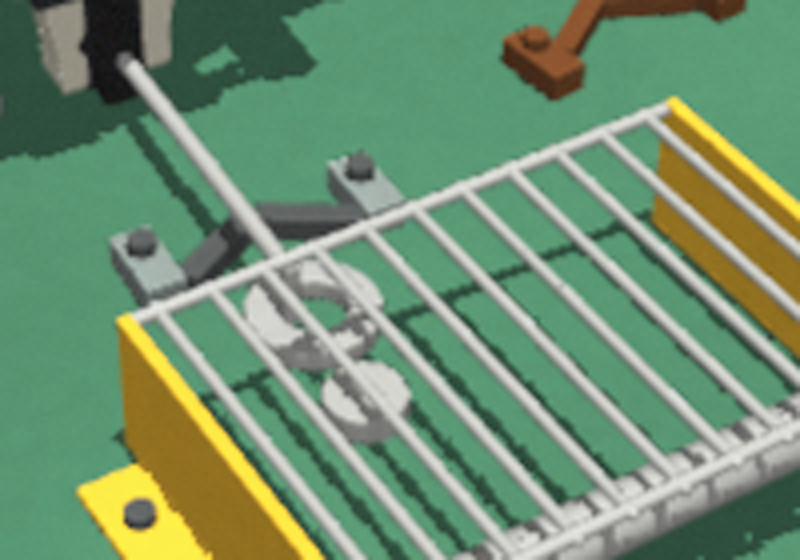

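Ring (315,310) is now in front of the vee, tine at (290,300), and the blank (366,395) hasn't moved.

Converted, 0.0085 m is 8.5, 0.003 m is 3.

```bash
python3 -m pendant '[[[0, 4, 1, 0, 0, 0], [0, 8, 3, 0, 0, 0], [0, 8.5, 3, 0, 0, 0], [4, 8.5, 3, 0, 0, 0], [8, 8.5, 3, 0, 0, 0], [12, 8.5, 3, 0, 0, 0], [16, 8.5, 3, 0, 0, 0], [18, 8.5, 3, 0, 0, 0], [20, 8.5, 3, 0, 0, 0], [20, 8.5, 3, 0, 0, 0], [20, 8.5, 3, 0, 0, 0]]]'; python3 - <<'E'
from h import *
c5=load('s5');print('ring before',ray(c5,308.75,297.5,.01)-[.003,.003,0])
s=r.get_state();print(s['contact_force'])
t=s['tcp_pos'];y=np.radians(s['eef_rot'][2]+180);print('tip',t+[.175*np.cos(y),.175*np.sin(y),-.0051])
E
```

```text
time_s: 10.5
tcp_pos: [0.4773, -0.0741, 0.0091]
eef_rot: [-180.0, -0.0, -178.0]
contact_force: [-0.8, -0.6, -1.2]
gripper_width: 0.0197
gripper_force: 60.0
ring before [ 0.67594011 -0.07019348  0.01      ]
[-0.83426844 -0.63122385 -1.21880779]
tip [ 0.65222901 -0.06795178  0.00404819]
```

```bash
python3 -m pendant '[[[1, 0, 0, 0, 0, 0], [2, 0, 0, 0, 0, 0], [3, 0, 0, 0, 0, 0], [4, 0, 0, 0, 0, 0], [5, 0, 0, 0, 0, 0], [6, 0, 0, 0, 0, 0], [6, 0, 0, 0, 0, 0]]]';  python3 -m pendant '[[[1, 0, 0, 0, 0, 0], [2, 0, 0, 0, 0, 0], [3, 0, 0, 0, 0, 0], [3, 0, 0, 0, 0, 0], [3, 0, 0, 0, 0, 0]]]'; python3 -m pendant '[[[1, 0, 0, 0, 0, 0], [2, 0, 0, 0, 0, 0], [2, 0, 0, 0, 0, 0], [2, 0, 0, 0, 0, 0]]]'
```

```text
time_s: 11.08
tcp_pos: [0.4712, -0.0743, 0.0091]
eef_rot: [180.0, -0.0, -178.0]
contact_force: [0.7, 0.5, -1.0]
gripper_width: 0.0196
gripper_force: 60.0
time_s: 11.5
tcp_pos: [0.4682, -0.0744, 0.009]
eef_rot: [-180.0, -0.0, -178.0]
contact_force: [0.5, 0.1, -1.7]
gripper_width: 0.0196
gripper_force: 60.0
time_s: 11.83
tcp_pos: [0.4665, -0.0744, 0.0091]
eef_rot: [180.0, 0.0, -178.0]
contact_force: [0.8, 0.7, -1.7]
gripper_width: 0.0195
gripper_force: 60.0
```

```bash
for i in 1 2; do python3 -m pendant '[[[0.5, 0, 0, 0, 0, 0], [1, 0, 0, 0, 0, 0], [1, 0, 0, 0, 0, 0]]]' | grep -E "tcp|contact"; python3 -m pendant '[[[0.5, 0, 0, 0, 0, 0], [1, 0, 0, 0, 0, 0], [1, 0, 0, 0, 0, 0]]]'| grep -E "tcp|contact"; done
```

```text
tcp_pos: [0.4656, -0.0744, 0.0091]
contact_force: [1.4, 1.3, -1.7]
tcp_pos: [0.4653, -0.0743, 0.0093]
contact_force: [4.8, 2.0, -3.6]
tcp_pos: [0.4651, -0.0741, 0.0095]
contact_force: [6.7, 1.9, -3.2]
tcp_pos: [0.465, -0.074, 0.0097]
contact_force: [9.3, 1.2, -5.2]
```

```bash
for i in 1 2 3; do python3 -m pendant '[[[0, 0, 0, 0, 0, 0], [0, 0, 0, 0, 0, 0], [0, 0, 0, 0, 0, 0]]]' | grep -E "time|tcp|contact"; done; python3 - <<'E'
from h import *
s=r.get_state();print(s['contact_force'])
c=cap('scene','s6')
cv2.imwrite('pics/s6c.png',cv2.resize(c['frame'][240:340,240:380],(784,560),interpolation=2)[:,:,::-1])
E
```

```text
time_s: 13.08
tcp_pos: [0.465, -0.074, 0.0097]
contact_force: [8.0, 0.9, -4.7]
time_s: 13.33
tcp_pos: [0.465, -0.074, 0.0097]
contact_force: [8.4, 0.7, -4.5]
time_s: 13.58
tcp_pos: [0.465, -0.074, 0.0097]
contact_force: [8.6, 0.4, -4.6]
[ 8.62092006  0.42781006 -4.57748509]
```

View pics/s6c.png

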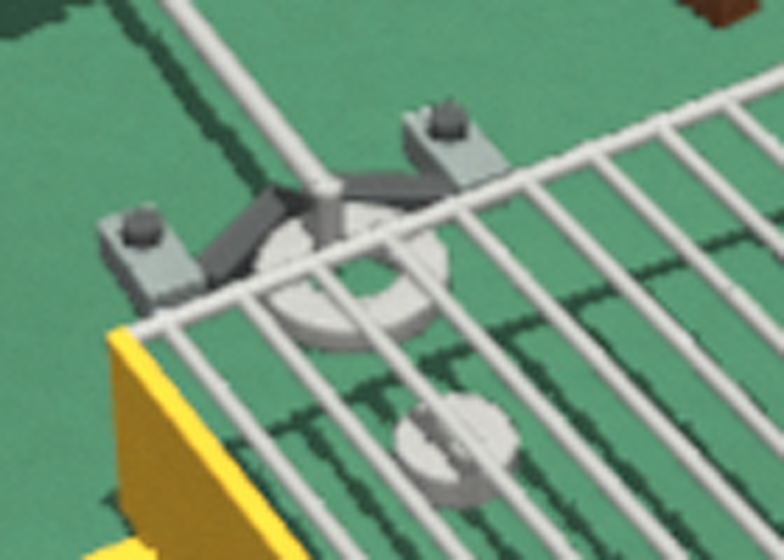

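The ring sits against both vee faces (centre (352,265)), with the tine in its bore at (328,220). I'll pull slightly harder and hold, then check centring against the knobs.

Careful with the scale: shifts go in mm and turns go in units of 4 degrees. That gives: 0.0005 m is 0.5.

```bash
python3 -m pendant '[[[0.5, 0, 0, 0, 0, 0], [0.5, 0, 0, 0, 0, 0], [0.5, 0, 0, 0, 0, 0], [0.5, 0, 0, 0, 0, 0], [0.5, 0, 0, 0, 0, 0], [0.5, 0, 0, 0, 0, 0], [0.5, 0, 0, 0, 0, 0]]]'; python3 - <<'E'
from h import *
c=load('s6')
R=ray(c,240+352/5.6,240+265/5.6,.01)
A=ray(c,240+448/5.6,240+115/5.6,.021);B=ray(c,240+141/5.6,240+222/5.6,.021)
M=(A+B)/2;yv=(A-B)[:2];print(np.linalg.norm(yv));yv/=np.linalg.norm(yv)
print(R,A,B,'yaw',np.degrees(np.arctan2(-yv[0],yv[1])),'lateral',yv@(R-M)[:2],'fwd',np.array([yv[1],-yv[0]])@(R-M)[:2])
E
```

```text
time_s: 14.22
tcp_pos: [0.465, -0.0739, 0.0097]
eef_rot: [180.0, 0.3, -177.9]
contact_force: [9.5, 0.4, -5.5]
gripper_width: 0.0194
gripper_force: 60.0
0.10038426583110378
[ 0.65324211 -0.06517197  0.01      ] [ 0.61690079 -0.01611171  0.021     ] [ 0.62113594 -0.1164066   0.021     ] yaw 2.4179880874242947 lateral -0.0003576544517075609 fwd 0.03423914369062585
```

Converted, -0.01 m is -10, -0.004 m is -4.

```bash
python3 -m pendant '[[[-2, 0, 0, 0, 0, 0], [-4, 0, 0, 0, 0, 0], [-6, 0, 0, 0, 0, 0], [-8, 0, 0, 0, 0, 0], [-10, 0, 0, 0, 0, 0], [-12, 0, 0, 0, 0, 0], [-12, 0, 0, 0, 0, 0], [-12, 0, 0, 0, 0, 0]]]'; python3 -m pendant '[[[0, 0, -4, 0, 0, 0], [0, 0, -8, 0, 0, 0], [0, 0, -14, 0, 0, 0], [0, 0, -22, 0, 0, 0], [0, 0, -32, 0, 0, 0], [0, 0, -42, 0, 0, 0], [0, 0, -50, 0, 0, 0], [0, 0, -50, 0, 0, 0], [0, 0, -50, 0, 0, 0]]]'; python3 -c "
from h import *
to(.436,-.295,.06,-171)"
```

```text
time_s: 14.88
tcp_pos: [0.4738, -0.0743, 0.009]
eef_rot: [-180.0, -0.0, -178.0]
contact_force: [-0.4, 0.2, -1.1]
gripper_width: 0.0197
gripper_force: 60.0
time_s: 15.63
tcp_pos: [0.4743, -0.074, 0.0598]
eef_rot: [180.0, 0.1, -178.0]
contact_force: [-0.3, -0.2, -1.8]
gripper_width: 0.0196
gripper_force: 60.0
shift [ 0.046  -0.2195 -0.0004] rot [ 0.02  0.1  -7.  ] n 5.6
```

Converted, -0.2195 m is -219.5, -0.21 m is -210, -7 degrees is -1.75.

```bash
python3 -m pendant '[[[4, -20, 0, 0, 0, -0.125], [10, -45, 0, 0, 0, -0.375], [16, -75, 0, 0, 0, -0.625], [22, -105, 0, 0, 0, -0.875], [28, -135, 0, 0, 0, -1.125], [34, -165, 0, 0, 0, -1.375], [40, -190, 0, 0, 0, -1.575], [44, -210, 0, 0, 0, -1.75], [46, -219.5, 0, 0, 0, -1.75], [46, -219.5, 0, 0, 0, -1.75], [46, -219.5, 0, 0, 0, -1.75]]]'; python3 - <<'E'
from h import *
to(.436,-.295,.0065,-171)
c=cap('scene','s7');W=world(c)
X,Y,Z=W[...,0],W[...,1],W[...,2]
hk=(X>.47)&(X<.63)&(Y>-.31)&(Y<-.24)&(Z>.04)&(Z<.12);p=W[hk];k=np.polyfit(p[:,0],p[:,2],1);print('rod z slope deg',np.degrees(np.arctan(k[0])),np.polyval(k,[.48,.61]))
cv2.imwrite('pics/s7c.png',cv2.resize(c['frame'][220:360,90:370],(800,400),interpolation=2)[:,:,::-1])
E
```

```text
time_s: 16.55
tcp_pos: [0.4351, -0.2951, 0.0585]
eef_rot: [180.0, -0.1, -171.1]
contact_force: [-0.2, -0.2, -2.7]
gripper_width: 0.0196
gripper_force: 60.0
shift [-0.0009 -0.      0.052 ] rot [ 0.03 -0.05 -0.1 ] n 1.3
rod z slope deg -3.7659060924332337 [0.08427551 0.07571861]
```

View pics/s7c.png

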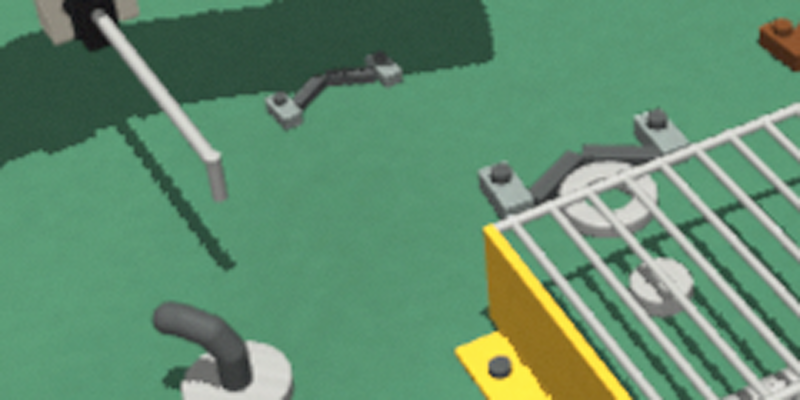

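The ring sits in the vee (608,197) and the rod (215,170) is clear of everything. The rod may be pitched about 3° tine-down, so I'll lower it gently and watch the force.

Converted, 0.04 m is 40, 0.036 m is 36.

```bash
python3 -m pendant '[[[0, 0, 10, 0, 0, 0], [0, 0, 20, 0, 0, 0], [0, 0, 30, 0, 0, 0], [0, 0, 36, 0, 0, 0], [0, 0, 40, 0, 0, 0], [0, 0, 40, 0, 0, 0], [0, 0, 40, 0, 0, 0]]]' | grep -E "tcp|cont"; for i in 1 2 3; do python3 -m pendant '[[[0, 0, 2, 0, 0, 0], [0, 0, 3, 0, 0, 0], [0, 0, 3, 0, 0, 0], [0, 0, 3, 0, 0, 0]]]' | grep -E "tcp|cont"; done; python3 -c "
from h import *
print(r.get_state()['moment'])"
```

```text
tcp_pos: [0.4356, -0.295, 0.0187]
contact_force: [0.8, 0.5, -0.9]
tcp_pos: [0.4358, -0.2952, 0.0163]
contact_force: [0.7, -0.2, -0.6]
tcp_pos: [0.4355, -0.2952, 0.013]
contact_force: [-0.0, 0.4, -1.7]
tcp_pos: [0.4355, -0.2951, 0.0099]
contact_force: [-0.2, -0.0, -0.7]
[0.00446497 0.03713383 0.03079032]
```

Converted, 0.003 m is 3, 0.002 m is 2.

```bash
python3 -m pendant '[[[0, 0, 1, 0, 0, 0], [0, 0, 2, 0, 0, 0], [0, 0, 3, 0, 0, 0], [0, 0, 3, 0, 0, 0], [0, 0, 3, 0, 0, 0]]]' | grep -E "tcp|cont";  python3 -m pendant '[[[0, 0, 1, 0, 0, 0], [0, 0, 1, 0, 0, 0], [0, 0, 1, 0, 0, 0]]]' - 5| grep -E "tcp|cont|grip"; python3 -m pendant '[[[0, 0, 0, 0, 0, 0], [0, 0, 0, 0, 0, 0], [0, 0, 0, 0, 0, 0], [0, 0, 0, 0, 0, 0], [0, 0, 0, 0, 0, 0]]]' 0.05 | grep -E "tcp|cont|grip"
```

```text
tcp_pos: [0.4356, -0.2951, 0.0069]
contact_force: [0.2, -0.4, -0.9]
tcp_pos: [0.4356, -0.2952, 0.006]
contact_force: [1.3, -0.8, -1.1]
gripper_width: 0.0199
gripper_force: 5.0
tcp_pos: [0.4357, -0.2952, 0.0061]
contact_force: [-0.5, 0.2, 0.5]
gripper_width: 0.0469
gripper_force: 0.0
```

Released. Retreating straight up, then checking.

Converted, -0.14 m is -140, -0.12 m is -120.

```bash
python3 -m pendant '[[[0, 0, -10, 0, 0, 0], [0, 0, -30, 0, 0, 0], [0, 0, -60, 0, 0, 0], [0, 0, -90, 0, 0, 0], [0, 0, -120, 0, 0, 0], [0, 0, -140, 0, 0, 0], [0, 0, -140, 0, 0, 0], [0, 0, -140, 0, 0, 0]]]' 0.06 | grep -E "tcp|cont|grip"; python3 - <<'E'
from h import *
c=cap('scene','s8');W=world(c);X,Y,Z=W[...,0],W[...,1],W[...,2]
p=W[(X>.47)&(X<.625)&(Y>-.31)&(Y<-.23)&(Z>.015)&(Z<.05)];k=np.polyfit(p[:,0],p[:,2],1);print('rod slope',np.degrees(np.arctan(k[0])),np.polyval(k,[.48,.61]),len(p))
p=W[(abs(X-.653)<.045)&(abs(Y+.065)<.035)&(Z>.005)&(Z<.03)];print('ring z',np.percentile(p[:,2],[50,90]))
W0=world(load('scene0'));p=W0[(W0[...,0]>.47)&(W0[...,0]<.625)&(W0[...,1]>-.31)&(W0[...,1]<-.23)&(W0[...,2]>.015)&(W0[...,2]<.05)];k=np.polyfit(p[:,0],p[:,2],1);print('rod slope at start',np.degrees(np.arctan(k[0])),np.polyval(k,[.48,.61]))
cv2.imwrite('pics/s8c.png',cv2.resize(c['frame'][220:360,90:370],(800,400),interpolation=2)[:,:,::-1])
E
```

```text
tcp_pos: [0.4364, -0.2953, 0.1482]
contact_force: [0.4, 0.6, -0.6]
gripper_width: 0.06
gripper_force: 0.0
rod slope -0.9181345020537773 [0.02875747 0.02667411] 359
ring z [0.01160865 0.01391266]
rod slope at start -0.9277189704298049 [0.02902942 0.02692431]
```

View pics/s8c.png

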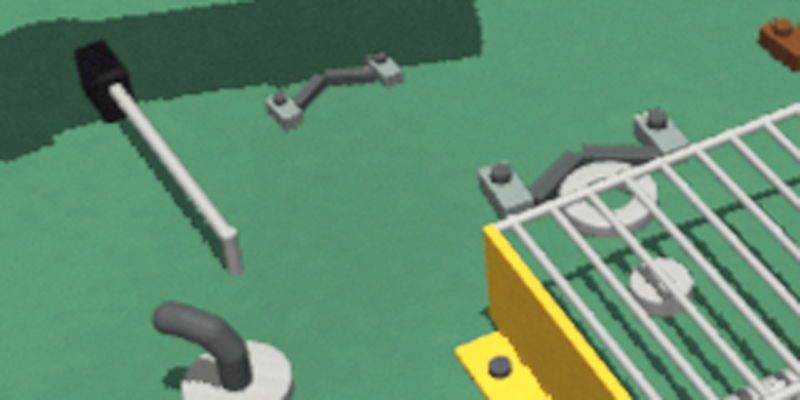

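The rod lies flat at the slope it started with, the ring is seated in the vee, and the blank and elbow haven't moved. Handing in.

```bash
python3 -c "
from plant import r
print(r.close_job())"
```

```text
the job is handed in; nothing more can be done
None
```

The job is handed in, with no verdict returned: the ring was hooked out and held snug in the vee at about 8–9 N on the wrist reading for over a second (about 0.4 mm off centre), then unhooked, and the rod laid flat at its starting spot, well clear of ring and guard.

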